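Clear the lens off the chest and hold its lid open

TASK

The stay of the little wooden chest is missing, so its lid drops shut: lift the camera lens out of the tray on top of the lid and stand it gently upright on the cutting mat, with the lid still shut. Then open the lid by its steel bar to 50 degrees and keep holding it there so that I can reach inside: finish while holding the lid, do not let go. Leave the other things where they are.

Things in the scene. Friction and masses are not known exactly. Their poses are not given: they have to be found in the camera images.
- chest: Fixed light-wood chest, 180 (its x) x 260 (its y) x 100 mm high without lid. Origin: centre of its underside, on the table. Its front faces its own -x, roughly towards the robot. The lid covers the whole top (180 x 260 mm, board 10 mm thick, from 100.5 to 110.5 mm above the table when shut); around the lid's top runs a rim 6 mm thick and 20 mm high, so that the lid's top is a shallow tray (inside 168 x 248 mm, floor 110.5 mm and rim top 130.5 mm above the table).
- lid (a joint): Angle of the lid about its hinge along the chest's back upper edge, rad: 0 shut, grows as the front edge rises (50 degrees = 0.873), stop at 1.35. Lid with rim and bar about 0.5 kg, free hinge: it falls shut from every angle when let go; about 2 to 3 N at the bar holds it up.
- lid_bar (a point): Middle of the lid's dark steel bar: a round bar 10 mm thick, parallel to the chest's y, 45 mm in front of the lid's front edge and in the plane of the lid board (105.5 mm above the table when shut), carried by a 10 mm rod at each end, with 110 mm free between the rods and 40 mm free between bar and chest front. It lies 225 mm in front of and 5 mm above the hinge line when the lid is shut, and turns with the lid.
- lid_hinge (a point): Middle of the lid's hinge line, which runs along the chest's y at the chest's back face, 90 mm behind the chest's centre, 100.5 mm above the table.
- lens: Black camera lens, an upright cylinder 56 mm in diameter and 80 mm high, 0.2 to 0.4 kg, standing in the tray on the lid. Origin: centre of its underside; its z points up along its axis.
- mat: Fixed dark cutting mat with a fine grid, 200 (its x) x 160 (its y) x 3 mm thick, flat on the table. Origin: centre of its underside. The roll of tape lies on its far half (its +x); the near half is free.
- tape: Bystander: roll of paper tape lying flat on the far half of the mat, 60 mm outside diameter, 24 mm high. Origin: centre of its underside.
- glue: Bystander: yellow glue bottle, 45 x 70 mm, 190 mm high. Origin: centre of its underside.
- mug: Bystander: white mug, 80 mm in diameter, 90 mm high, handle at its +y. Origin: centre of its underside.
- sander: Bystander: cork sanding block, 50 x 90 x 34 mm, nearest to the robot. Origin: centre of its underside.
- jar: Bystander: amber glass jar with a steel cap, 64 mm in diameter, 80 mm high. Origin: centre of its underside.
- punch: Bystander: hole punch, 100 x 50 x 61 mm. Origin: centre of its underside.
Not all that is in view belongs to the job. Leave any green look-alike of the lens alone.

How it is judged:
By the outcome, as a careful person would: the job done as asked, in the order asked, and still so for the second after the job is handed in, while the arm keeps its last pose, push and grip.
It also fails if it takes over 58 s, if anything falls off the work surface, if the arm or the gripper's body presses on something with over 40 N, if the wrist force passes 120 N, or if a joint passes its speed limit or range.

ROBOT

A 7-joint arm with a two-finger parallel gripper is mounted at the origin on the work surface. World frame = base frame: x ahead of the robot, y to its left, z up, the work surface at z = 0. Lengths are in mm, angles in degrees, forces in N, time in s.
With the tool pointing down it reaches from about 425 to 950 mm from the base axis. Payload 16.7 kg.
Tool frame: the origin (TCP) lies at the very end of the fingers, on their centre line; the grasp point (between the pads) lies 19 mm behind it; z points along the fingers, x is the direction in which the jaws open and shut, and the axes are right-handed (so a half turn about z gives the same grasp; the last joint's range is limited). The gripper opens to 94 mm and grips with 3 to 60 N. Pads are 16 mm wide; open, the fingers measure 119 mm over their backs; the gripper's body (75 mm by 177 mm) begins 78 mm behind the grasp point.
Start: joints at [-83.91, 24.414, 4.234, 92.017, -1.954, 63.644, -3.845], TCP at [170.794, 652.996, 205.467] pointing down, gripper open.
Joint ranges: [-163.25, 163.25], [-28.42, 122.38], [-70.27, 78.77], [12.13, 141.07], [-58.53, 238.53], [9.26, 117.41], [-156.51, 156.51]. Speed limits (degrees/s): [108.29, 108.29, 136.94, 136.94, 172.46, 172.46, 172.46].

INTERFACE

Orientations are given as [roll, pitch, yaw] about the fixed x, y, z axes, in that order (R = Rz(yaw) Ry(pitch) Rx(roll)).
In Python, from bench import bot gives the robot as it stands. The module is installed in compiled form; this text tells all that it offers.
- The arm moves only by the tool move_arm, never from a script. Its argument "motion" is a list of rows, each a list of 7 numbers: the opening, from 0 (shut) to 1 (fully open), then the shift along the tool's x, y, z in cm, then the turn, a rotation vector about the tool's x, y, z in degrees. In form: [[gripper, dx, dy, dz, ax, ay, az], ...]. A call has 1 to 5 rows; each row shifts and turns the commanded pose from where the row before left it, along the tool's axes as they then stand; what a row does not reach is not made up. A row lasts 1/12 s, in which the tool goes at most 41.7 mm and 7.16 degrees, less where a joint would pass 70% of its speed; a pose out of reach is approached as far as the arm can. A call is refused whole if a number of a shift passes 4.17 or a number of a turn 7.16, either way. A call with a gripper value outside its range is refused whole. The fingers move at their own pace and stop on an object; "newtons" is the grip in N (left out, the last holds). Time passes only in rows, so rows that do not move let the fingers close. It gives the time, the measured TCP pose, the force and the opening at its end, in the units of the state.
- bot.read_state(): the state, without advancing time (a new reading comes with each control period).
- bot.read_camera(name): name is "scene" or "top" or "wrist"; returns the picture (384x512x3 uint8, red, green, blue); there is no depth.
- bot.get_calibration(name): a dict with "mtx" (3x3 intrinsics, pixels), "origin" and "attitude" of the camera in the world; the wrist camera has in their place "T_tool_cam" (4x4, takes a point from camera to tool coordinates, whose origin is the TCP and whose axes are the tool frame's). Camera axes: x right, y down, z forward; pixel columns grow to the right and rows downward; lengths in mm; the calibration is good to about 2 mm. A picture is of the moment at which its call begins: read the wrist's pose just before it. get_calibration takes no time and is no camera call.
- bot.sign_off(): hands the job in, once; it reports no verdict.
Trained networks look in the newest picture that a camera, given by its name, has taken for a name from the list of things; names that differ only in an ending like _2 or _b are one class to them, and where a whole thing is asked for, a point or a joint stands for the part that bears it (a point fixed in the world has none). Each returns a list of dicts, best first, with "p" (0 to 1); they miss things now and then, are a little off and sometimes report something else, mostly with a low value. They report only what shows in the picture. A call takes as long as a camera call. They do not tell look-alikes from the thing itself.
- bot.spot_in(camera, query): "centre" ([column, row] in pixels, amid what is visible of it).
The state is a dict: "time": time; "joint_positions": joint angles; "joint_vel": joint speeds; "joint_efforts": joint torques, N m; "ee_pos": TCP position; "eef_rot": TCP orientation; "force": force on the tool from outside, world axes, zero at the start; "ft_torque": the same for the moment, N m; "width": finger opening in mm.
Only numpy, scipy, OpenCV 4.12 (cv2) and the standard library are available. Lean on these libraries where they do the work, as an engineer would, in place of code of your own. Each camera call takes 0.05 s, during which the arm holds its last target.

## Working session

There is one attempt and no reset: what is moved stays moved. The work goes in short steps, Python scripts to look and compute and a tool call to move; the robot and the scene stay as the last step left them, time stands still between calls to the robot, and variables do not carry over. Pictures are saved under pics/ and viewed, and the job is handed in when it is done.

Besides the shell and the picture viewer there is one more tool, called as name(argument=value, ...), one argument or row to a line, values as JSON. move_arm: Moves the arm, as the interface text tells. Its arguments: {"type":"object","properties":{"motion":{"type":"array"},"newtons":{"type":"number"}},"required":["motion"]}

```bash
mkdir -p pics; python3 - <<'E'
from bench import bot
import cv2,numpy as np
s=bot.read_state(); print(s)
for c in ["scene","top"]:
    im=bot.read_camera(c); cv2.imwrite(f"pics/{c}0.png",cv2.resize(im[:,:,::-1],(800,600)))
    k=bot.get_calibration(c); print(c,k)
    for q in ["lens","chest","lid_bar","mat","tape","glue","mug","sander","jar","punch"]:
        print(q,[(np.round(d["centre"]).tolist(),round(d["p"],2)) for d in bot.spot_in(c,q)][:3])
print(bot.get_calibration("wrist")); print(bot.read_state()["time"])
E
```

```text
{'time': 0.0, 'joint_positions': array([-83.9100947 ,  24.45098648,   4.2331998 ,  92.05144472,
        -1.95497764,  63.64319729,  -3.84249777]), 'joint_vel': array([ 0.03587463, -0.04914693,  0.12467236,  0.02095102, -0.0623148 ,
        0.14618551, -0.08710237]), 'joint_efforts': array([-1.53198063e-03, -9.35819221e+01,  3.66600662e+00, -4.54187286e+01,
       -4.88845725e-02,  2.01905204e-02,  9.38062590e-05]), 'ee_pos': array([170.71503868, 652.60860969, 204.76716619]), 'eef_rot': array([1.79994790e+02, 7.32166438e-02, 7.53423987e+01]), 'force': array([-0.51804798, -0.0674145 ,  0.18978611]), 'ft_torque': array([-0.01928112, -0.05775691,  0.08861963]), 'width': 94.15986311923974}
scene {'mtx': array([[390.74397303,   0.        , 259.3719291 ],
       [  0.        , 390.74397303, 189.43119958],
       [  0.        ,   0.        ,   1.        ]]), 'origin': array([1424.68159707,  231.76458312, 1001.98106332]), 'attitude': array([-135.81686525,   -1.09841048,  105.05402459])}
lens [([283.0, 194.0], 0.93), ([253.0, 193.0], 0.83), ([245.0, 214.0], 0.68)]
chest [([317.0, 221.0], 0.68)
[... 787 characters left out ...]
.0, 185.0], 0.92)]
tape []
glue [([126.0, 197.0], 0.56)]
mug [([384.0, 196.0], 0.78)]
sander [([240.0, 249.0], 0.76)]
jar [([245.0, 135.0], 0.55)]
punch [([363.0, 240.0], 0.71)]
{'mtx': array([[299.71155363,   0.        , 253.11598764],
       [  0.        , 299.71155363, 186.07624037],
       [  0.        ,   0.        ,   1.        ]]), 'T_tool_cam': array([[ 9.99999825e-01,  5.90198652e-04, -3.24014724e-05,
         5.40499946e-01],
       [-5.60077369e-04,  9.63634378e-01,  2.67223636e-01,
        -7.84930915e+01],
       [ 1.88938202e-04, -2.67223571e-01,  9.63634540e-01,
        -1.79720123e+02],
       [ 0.00000000e+00,  0.00000000e+00,  0.00000000e+00,
         1.00000000e+00]])}
1.1
```

View pics/scene0.png

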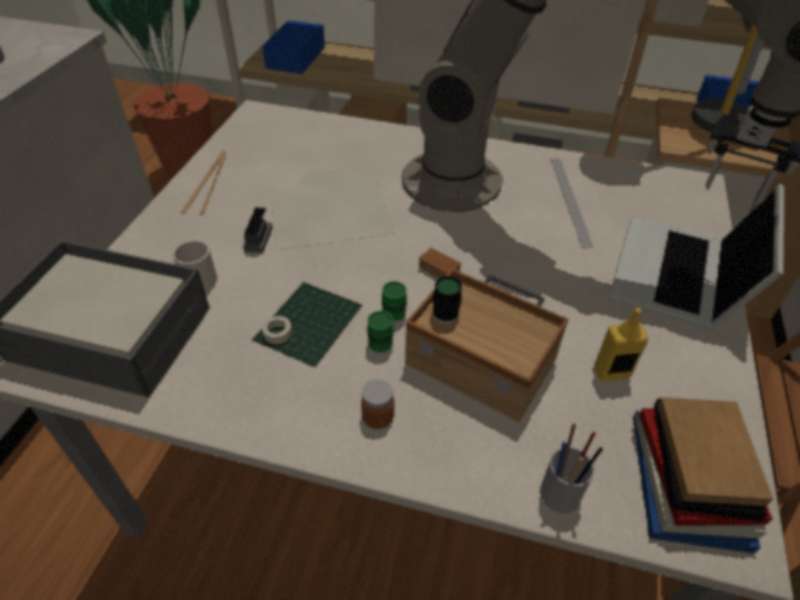

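View pics/top0.png

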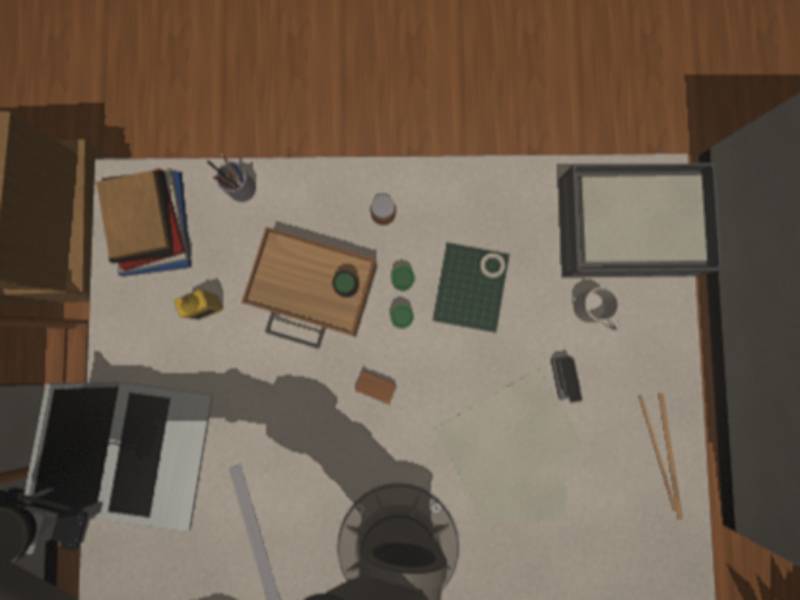

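```bash
python3 - <<'E'
import cv2
a=cv2.imread("pics/top0.png")[190:430,150:580]
cv2.imwrite("pics/topc.png",cv2.resize(a,(800,446),interpolation=cv2.INTER_CUBIC))
a=cv2.imread("pics/scene0.png")[200:480,150:670]
cv2.imwrite("pics/scenec.png",cv2.resize(a,(800,431),interpolation=cv2.INTER_CUBIC))
E
```

```text
(no output)
```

View pics/topc.png

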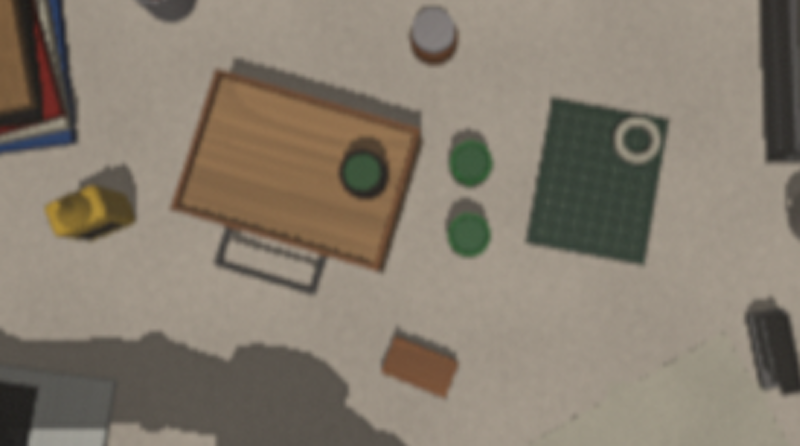

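View pics/scenec.png

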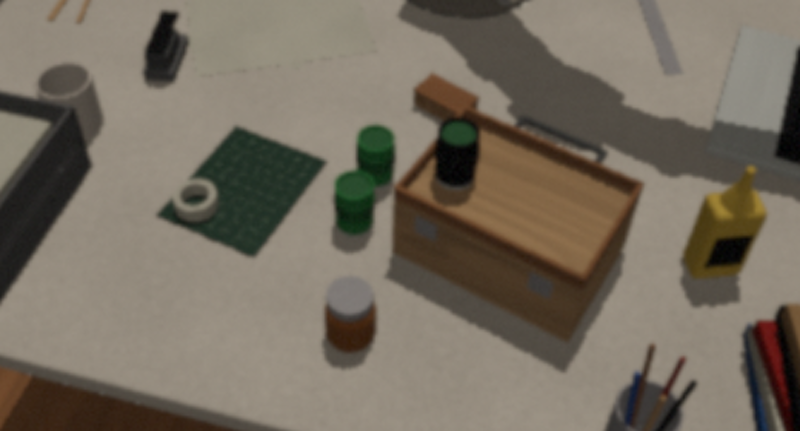

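```bash
cat > h.py <<'E'
import numpy as np, cv2
from scipy.spatial.transform import Rotation as Ro
from bench import bot
def cam(name,state=None):
    k=bot.get_calibration(name)
    if name=="wrist":
        T=np.eye(4);T[:3,:3]=Ro.from_euler('xyz',state["eef_rot"],degrees=True).as_matrix();T[:3,3]=state["ee_pos"]
        M=T@k["T_tool_cam"]; return k["mtx"],M[:3,:3],M[:3,3]
    return k["mtx"],Ro.from_euler('xyz',k["attitude"],degrees=True).as_matrix(),k["origin"]
def ray(c,uv):
    K,R,o=c; d=R@np.linalg.inv(K)@np.array([uv[0],uv[1],1.]); return o,d
def atz(c,uv,z):
    o,d=ray(c,uv); return o+d*(z-o[2])/d[2]
def proj(c,P):
    K,R,o=c; q=(np.atleast_2d(P)-o)@R; q=q@K.T; return q[:,:2]/q[:,2:]
E
python3 - <<'E'
from h import *
t=cam("top"); s=cam("scene")
f=lambda x,y:(np.array([x,y])*.5375+[150,190]+.5)/1.5625-.5
print("sc")
C=[atz(t,f(*p),130.5)[:2] for p in [(382,271),(173,208),(218,71),(421,130)]]
C=np.array(C);print(C.round(1),[np.linalg.norm(C[i]-C[(i+1)%4]).round(1) for i in range(4)],C.mean(0))
for a,b in [(0,1),(3,2)]:
    d=C[b]-C[a];print(np.degrees(np.arctan2(d[1],d[0]))-90)
for a,b in [(0,3),(1,2)]:
    d=C[b]-C[a];print(np.degrees(np.arctan2(d[1],d[0])))
M=np.array([atz(t,f(*p),3)[:2] for p in [(527,242),(552,98),(668,119),(644,264)]])
print("mat",M.round(1),[np.linalg.norm(M[i]-M[(i+1)%4]).round(1) for i in range(4)],M.mean(0))
for a,b in [(0,1),(3,2)]:
    d=M[b]-M[a];print(np.degrees(np.arctan2(d[1],d[0])))
print("lens top", atz(t,f(362,172),190.5), "tape",atz(t,f(637,139),24))
g=lambda x,y:(np.array([x,y])*np.array([.65,.6497])+[150,200]+.5)/1.5625-.5
print("lens scene top", atz(s,g(459,134),190.5), "tape",atz(s,g(195,193),24))
C2=np.array([atz(s,g(*p),130.5)[:2] for p in [(470,113),(641,185),(584,277),(397,190)]])
print(C2.round(1),C2.mean(0))
M2=np.array([atz(s,g(*p),3)[:2] for p in [(326,163),(253,254),(160,213),(237,127)]])
print(M2.round(1),M2.mean(0))
for n,p in [("grL1",(471,162)),("grL2",(469,233))]: print(n,atz(t,f(*p),80))
for n,p in [("sander",(420,363))]: print(n,atz(t,f(*p),34))
print("bar",[atz(t,f(*p),105.5).round(1) for p in [(217,264),(315,291)]])
E
```

```text
sc
[[496.2  88.9]
 [574.5 338.8]
 [740.7 286.5]
 [665.8  40.8]] [np.float64(261.8), np.float64(174.2), np.float64(256.9), np.float64(176.3)] [619.28980583 188.75539601]
-17.414389647133532
-16.972188452375534
-15.83592988206852
-17.456951151626633
mat [[ 534.6  -94.8]
 [ 726.8 -131.9]
 [ 696.7 -286.5]
 [ 503.7 -248.7]] [np.float64(195.7), np.float64(157.5), np.float64(196.7), np.float64(157.0)] [ 615.43145785 -190.47057811]
-10.912149676582594
-11.077744151161003
lens top [608.54774804 107.59285332 190.5       ] tape [ 667.17532589 -240.34948157   24.        ]
lens scene top [613.11912501 113.1561484  190.5       ] tape [ 661.04709916 -237.50959036   24.        ]
[[509.8 110.1]
 [578.1 343.6]
 [740.4 291.8]
 [670.8  51.2]] [624.78177153 199.19011586]
[[ 538.3  -88.2]
 [ 723.6 -130.4]
 [ 692.  -279.1]
 [ 504.4 -240.1]] [ 614.5664808  -184.44217803]
grL1 [632.28185343 -20.40794816  80.        ]
grL2 [543.11822525 -16.7021377   80.        ]
sander [380.48157274  47.01408688  34.        ]
bar [array([507.6, 291. , 105.5]), array([473.4, 171.9, 105.5])]
```

```bash
cat > plan.py <<'E'
from h import *
def plan(target,yaw,n,g,s=None):
    "rows from the present pose straight to target, tool down"
    s=s or bot.read_state(); p=s["ee_pos"]; R=Ro.from_euler('xyz',s["eef_rot"],degrees=True)
    Rt=Ro.from_euler('xyz',[180,0,yaw],degrees=True)
    w=(R.inv()*Rt).as_rotvec(degrees=True)
    d=(np.array(target)-p)/n/10
    for i in range(n):
        Ri=R*Ro.from_rotvec(w*i/n,degrees=True)
        print([g]+np.round(Ri.inv().apply(d),2).tolist()+np.round(w/n,2).tolist())
E
python3 - <<'E'
from plan import *
plan([250,560,300],60,5,1)
print(bot.read_state()["ee_pos"])
E
```

```text
[1, -1.4, 2.0, -1.89, -0.0, 0.0, 3.07]
[1, -1.29, 2.07, -1.89, -0.0, 0.0, 3.07]
[1, -1.18, 2.14, -1.89, -0.0, 0.0, 3.07]
[1, -1.06, 2.2, -1.89, -0.0, 0.0, 3.07]
[1, -0.94, 2.25, -1.89, -0.0, 0.0, 3.07]
[170.8096258  652.97590598 205.45478042]
```

move_arm(
  motion=[
    [1,-1.4,2.0,-1.9,0,0,3],
    [1,-1.3,2.1,-1.9,0,0,3],
    [1,-1.2,2.1,-1.9,0,0,3],
    [1,-1.1,2.2,-1.9,0,0,3],
    [1,-0.9,2.2,-1.9,0,0,3],
  ],
)

```text
time: 1.52
ee_pos: [250.1, 559.1, 301.5]
eef_rot: [-180.0, -0.0, 60.2]
force: [-0.8, 0.5, -0.2]
width: 94.1
```

```bash
python3 - <<'E'
from plan import *
s=bot.read_state();print(s["ee_pos"],s["eef_rot"],s["joint_positions"])
plan([605,110,320],-17,15,1)
E
```

```text
[250.10692352 559.05280914 301.45614742] [-1.79991160e+02 -2.16149404e-03  6.01885305e+01] [-79.51200924  14.56642603   9.40553478  93.97404704  -2.49046254
  71.6596611   -9.43117525]
[1, -1.42, 3.54, -0.12, -0.0, 0.0, 5.15]
[1, -1.1, 3.65, -0.12, -0.0, 0.0, 5.15]
[1, -0.77, 3.74, -0.12, -0.0, 0.0, 5.15]
[1, -0.43, 3.79, -0.12, -0.0, 0.0, 5.15]
[1, -0.09, 3.81, -0.12, -0.0, 0.0, 5.15]
[1, 0.26, 3.81, -0.12, -0.0, 0.0, 5.15]
[1, 0.6, 3.77, -0.12, -0.0, 0.0, 5.15]
[1, 0.93, 3.7, -0.12, -0.0, 0.0, 5.15]
[1, 1.26, 3.6, -0.12, -0.0, 0.0, 5.15]
[1, 1.58, 3.47, -0.12, -0.0, 0.0, 5.15]
[1, 1.88, 3.32, -0.12, -0.0, 0.0, 5.15]
[1, 2.17, 3.14, -0.12, -0.0, 0.0, 5.15]
[1, 2.45, 2.93, -0.12, -0.0, 0.0, 5.15]
[1, 2.7, 2.7, -0.12, -0.0, 0.0, 5.15]
[1, 2.93, 2.44, -0.12, -0.0, 0.0, 5.15]
```

move_arm(
  motion=[
    [1,-1.4,3.5,-0.1,0,0,5],
    [1,-1.1,3.6,-0.1,0,0,5],
    [1,-0.8,3.7,-0.1,0,0,5],
    [1,-0.4,3.8,-0.1,0,0,5],
    [1,-0.1,3.8,-0.1,0,0,5],
  ],
)

```text
time: 1.93
ee_pos: [368.6, 410.6, 305.8]
eef_rot: [-180.0, -0.0, 35.1]
force: [0.9, 0.7, -0.3]
width: 94.0
```

move_arm(
  motion=[
    [1,0.3,3.8,-0.1,0,0,5],
    [1,0.6,3.7,-0.1,0,0,5],
    [1,0.9,3.7,-0.1,0,0,5],
    [1,1.2,3.6,-0.1,0,0,5],
    [1,1.5,3.5,-0.1,0,0,5],
  ],
)

```text
time: 2.35
ee_pos: [488.3, 263.5, 310.8]
eef_rot: [-180.0, -0.0, 10.1]
force: [0.2, -0.3, 0.2]
width: 94.0
```

```bash
python3 - <<'E'
from plan import *
s=bot.read_state();print(s["ee_pos"],s["eef_rot"],s["joint_positions"])
im=bot.read_camera("wrist");cv2.imwrite("pics/w1.png",im[:,:,::-1])
print(bot.spot_in("wrist","lens"),bot.spot_in("wrist","lid_bar"))
c=cam("wrist",s); print(proj(c,[[608.5,107.6,190.5],[613,113,190.5],[491,230,105.5]]))
plan([605,110,320],-17,5,1,s)
E
```

```text
[488.33989216 263.49017076 310.84624784] [-1.79967912e+02 -2.51238649e-02  1.01032783e+01] [-59.61633496   8.60383118  28.10099389 101.18048826  -4.2898205
  71.23100789 -20.30054619]
[{'centre': [306.9, 340.8], 'p': 0.83}, {'centre': [320.7, 289.1], 'p': 0.68}, {'centre': [255.8, 334.3], 'p': 0.64}] [{'centre': [338.3, 204.4], 'p': 0.89}]
[[329.72697082 323.64110694]
 [334.52190099 320.4356678 ]
 [250.95441237 189.83401653]]
[1, 1.76, 3.43, -0.18, -0.01, -0.0, 5.42]
[1, 2.07, 3.25, -0.18, -0.01, -0.0, 5.42]
[1, 2.37, 3.04, -0.18, -0.01, -0.0, 5.42]
[1, 2.65, 2.8, -0.18, -0.01, -0.0, 5.42]
[1, 2.9, 2.54, -0.18, -0.01, -0.0, 5.42]
```

View pics/w1.png

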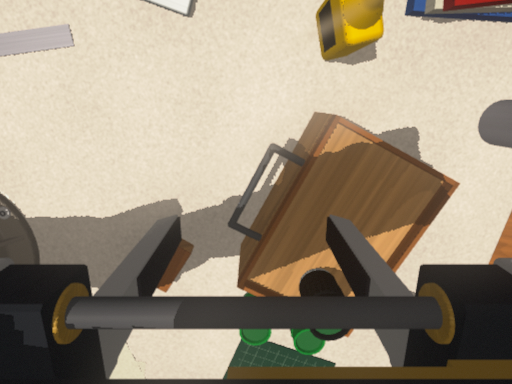

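```bash
python3 - <<'E'
from plan import *
im=cv2.imread("pics/w1.png")
cv2.imwrite("pics/w1c.png",cv2.resize(im[100:350,210:470],(780,750))[:600] if 0 else cv2.resize(im[100:350,210:470],(624,600),interpolation=cv2.INTER_CUBIC))
E
```

```text
(no output)
```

View pics/w1c.png

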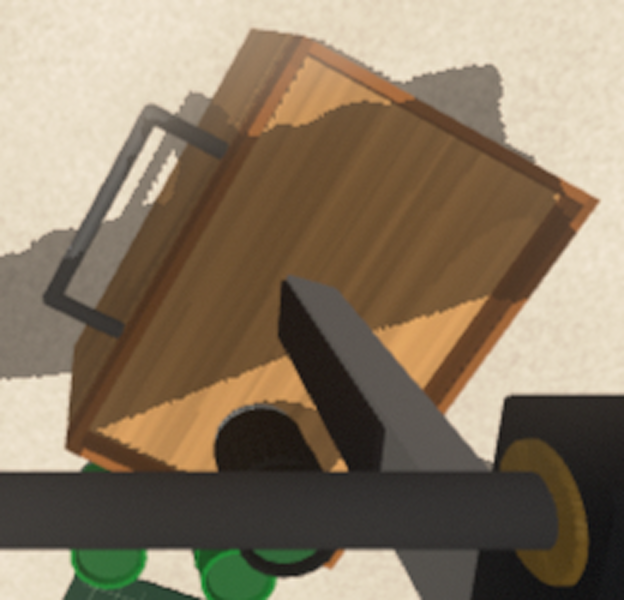

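```bash
python3 - <<'E'
from plan import *
s=bot.read_state();c=cam("wrist",s)
g=lambda x,y:np.array([210+(x+.5)/2.4-.5,100+(y+.5)/2.4-.5])
b=np.array([atz(c,g(*p),105.5) for p in [(50,297),(151,108)]]);d=b[1]-b[0]
print("bar",b.round(1),b.mean(0).round(1),np.linalg.norm(d),np.degrees(np.arctan2(d[1],d[0]))-90)
r=np.array([atz(c,g(*p),130.5) for p in [(68,448),(303,38),(598,202)]])
print("rim",r.round(1)); 
for i in (0,1):
    d=r[i+1]-r[i];print(np.linalg.norm(d),np.degrees(np.arctan2(d[1],d[0])))
print("chest c",(r[0]+r[2])/2)
print("lens",atz(c,(330,312.5),190.5),atz(c,(319,291),110.5))
a=np.linspace(0,6.28,60)
L=np.array([608.5,107.6])
for L in ([608.5,107.6],[604,112],[612,112]):
  for z in (110.5,190.5):
    q=proj(c,np.c_[L[0]+28*np.cos(a),L[1]+28*np.sin(a),a*0+z]); q=((q+.5)-[210,100]+0)*2.4
    print(L,z,"top row at",q[q[:,1].argmin()].round(),"bottom",q[q[:,1].argmax()].round(),"L",q[q[:,0].argmin()].round(),"R",q[q[:,0].argmax()].round())
E
```

```text
bar [[472.4 176.2 105.5]
 [508.8 293.1 105.5]] [490.6 234.7 105.5] 122.41856323667828 -17.301786634909703
rim [[497.1  96.7 130.5]
 [573.1 342.6 130.5]
 [744.2 288.7 130.5]]
257.29172130437905 72.828201403578
179.36712265753343 -17.460470386111577
chest c [620.67352462 192.74368447 130.5       ]
lens [605.73487475 121.39786455 190.5       ] [615.84656522  96.20515686 110.5       ]
[608.5, 107.6] 110.5 top row at [260. 400.] bottom [253. 482.] L [209. 445.] R [302. 440.]
[608.5, 107.6] 190.5 top row at [294. 487.] bottom [285. 582.] L [231. 540.] R [345. 534.]
[604, 112] 110.5 top row at [254. 392.] bottom [248. 474.] L [203. 438.] R [296. 433.]
[604, 112] 190.5 top row at [287. 478.] bottom [278. 574.] L [224. 531.] R [338. 525.]
[612, 112] 110.5 top row at [267. 395.] bottom [260. 476.] L [216. 440.] R [309. 435.]
[612, 112] 190.5 top row at [304. 480.] bottom [293. 576.] L [240. 533.] R [354. 522.]
```

```bash
python3 - <<'E'
from plan import *
plan([609,109.5,300],-17.2,5,1)
E
```

```text
[1, 1.83, 3.43, 0.22, -0.0, -0.01, 5.44]
[1, 2.15, 3.24, 0.22, -0.0, -0.01, 5.44]
[1, 2.44, 3.02, 0.22, -0.0, -0.01, 5.44]
[1, 2.72, 2.78, 0.22, -0.0, -0.01, 5.44]
[1, 2.97, 2.51, 0.22, -0.0, -0.01, 5.44]
```

move_arm(
  motion=[
    [1,1.8,3.4,0.2,0,0,5.4],
    [1,2.1,3.2,0.2,0,0,5.4],
    [1,2.4,3.0,0.2,0,0,5.5],
    [1,2.7,2.8,0.2,0,0,5.5],
    [1,3.0,2.5,0.2,0,0,5.5],
  ],
)

```text
time: 2.92
ee_pos: [607.6, 113.4, 300.5]
eef_rot: [-180.0, 0.0, -17.1]
force: [-0.6, 0.9, 0.6]
width: 93.7
```

```bash
python3 - <<'E'
from plan import *
im=bot.read_camera("wrist");cv2.imwrite("pics/w2.png",im[:,:,::-1])
s=bot.read_state();print(s["ee_pos"],s["eef_rot"],s["joint_positions"])
im=bot.read_camera("top");cv2.imwrite("pics/t2.png",cv2.resize(im[120:280,130:370,::-1],(800,533),interpolation=cv2.INTER_CUBIC))
c=cam("wrist",s); print(proj(c,[[609,109.5,190.5],[609,109.5,110.5]]))
plan([609,109.5,135],-17.2,5,1,s)
E
```

```text
[610.80588946 106.24906078 300.20449254] [ 1.79892046e+02 -1.24634381e-01 -1.78876791e+01] [-45.50384111  17.63527806  38.11234757  94.41578909 -11.1907889
  71.80601419 -23.08761854]
[[250.85347511 181.44276346]
 [251.22144957 165.18665034]]
[1, -0.06, -0.06, 3.3, 0.02, -0.02, -0.14]
[1, -0.06, -0.06, 3.3, 0.02, -0.02, -0.14]
[1, -0.06, -0.05, 3.3, 0.02, -0.02, -0.14]
[1, -0.06, -0.05, 3.3, 0.02, -0.02, -0.14]
[1, -0.06, -0.05, 3.3, 0.02, -0.02, -0.14]
```

View pics/w2.png

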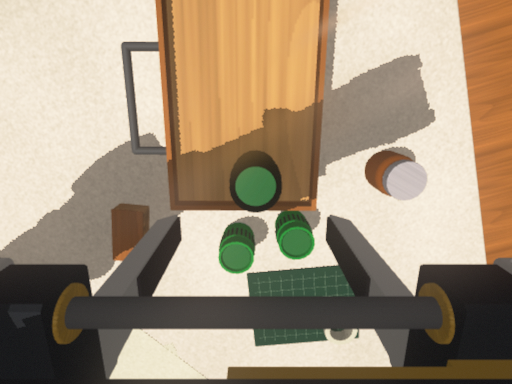

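View pics/t2.png

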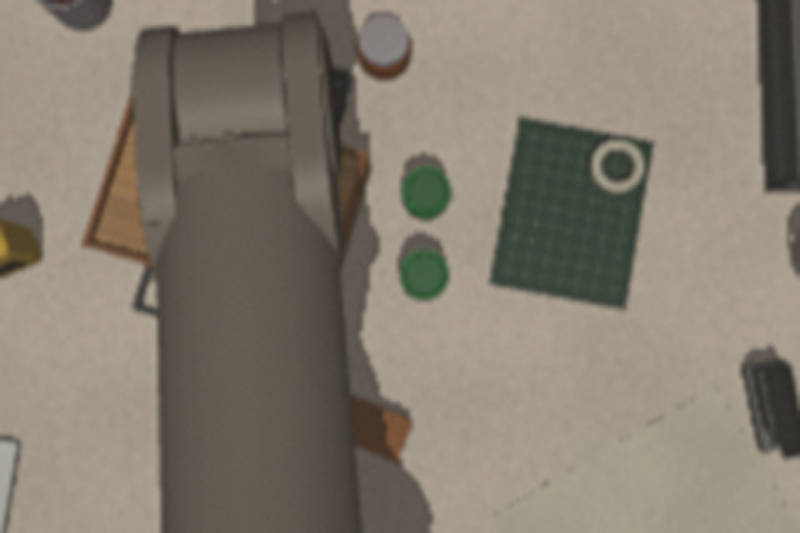

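```bash
python3 - <<'E'
from plan import *
s=bot.read_state();print(s["ee_pos"],s["eef_rot"],np.abs(s["joint_vel"]).max(),s["time"])
im=bot.read_camera("wrist");cv2.imwrite("pics/w3.png",cv2.resize(im[130:230,190:330,::-1],(784,560),interpolation=cv2.INTER_CUBIC))
c=cam("wrist",s); a=np.linspace(0,6.28,60)
for L in ([609,109.5],[612,105],):
  for z in (110.5,190.5):
    q=proj(c,np.c_[L[0]+28*np.cos(a),L[1]+28*np.sin(a),a*0+z]); q=((q+.5)-[190,130]+0)*5.6
    print(L,z,"top",q[:,1].min().round(),"bottom",q[:,1].max().round(),"L",q[:,0].min().round(),"R",q[:,0].max().round())
E
```

```text
[609.19782595 108.74910708 300.11147844] [ 1.79879079e+02 -7.35476532e-02 -1.74837415e+01] 4.0967020403798164 3.0167
[609, 109.5] 110.5 top 83.0 bottom 328.0 L 232.0 R 481.0
[609, 109.5] 190.5 top 146.0 bottom 449.0 L 200.0 R 514.0
[612, 105] 110.5 top 99.0 bottom 342.0 L 251.0 R 500.0
[612, 105] 190.5 top 165.0 bottom 466.0 L 224.0 R 537.0
```

View pics/w3.png

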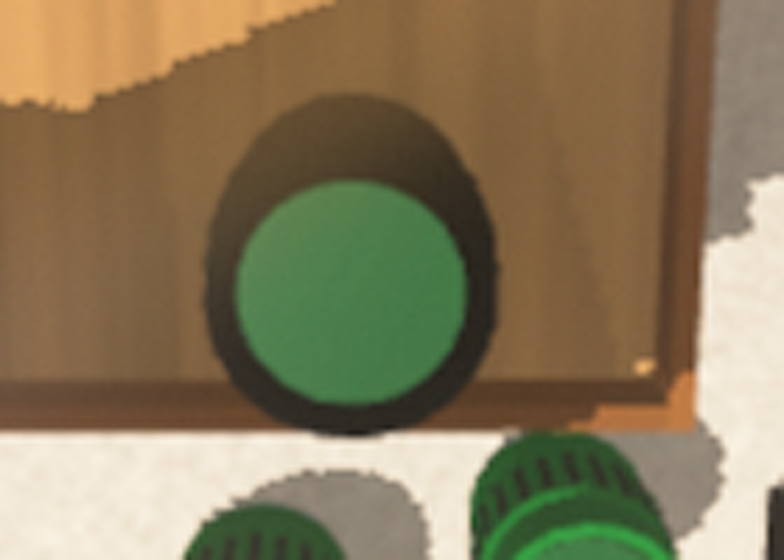

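The enlarged crop confirms the black lens in the tray; the two green look-alikes at wrist (237,247) and (294,235) are on the table beside the chest. Descending.

move_arm(
  motion=[
    [1,0,0,2.5,0,0,0],
    [1,0,0,3.5,0,0,0],
    [1,0,0,3.5,0,0,0],
    [1,0,0,3.0,0,0,0],
    [1,0,0,2.0,0,0,0],
  ],
)

```text
time: 3.48
ee_pos: [605.1, 115.7, 152.5]
eef_rot: [180.0, 0.2, -16.7]
force: [-0.3, -0.5, 0.9]
width: 94.3
```

move_arm(
  motion=[
    [1,0,0,1.0,0,0,0],
    [1,0,0,1.0,0,0,0],
    [1,0,0,0,0,0,0],
  ],
)

```text
time: 3.73
ee_pos: [606.4, 114.6, 134.4]
eef_rot: [180.0, 0.1, -16.9]
force: [-0.9, 0.4, 0.4]
width: 94.0
```

move_arm(
  motion=[
    [1,0,0,0,0,0,0],
    [1,0,0,0,0,0,0],
  ],
)

```text
time: 3.9
ee_pos: [607.8, 113.9, 136.7]
eef_rot: [-179.9, -0.1, -16.9]
force: [0.1, -0.3, -0.4]
width: 94.1
```

```bash
python3 - <<'E'
from plan import *
plan([609,109.5,135],-17.2,2,1)
E
```

```text
[1, 0.12, 0.19, 0.09, -0.03, -0.04, 0.13]
[1, 0.12, 0.19, 0.09, -0.03, -0.04, 0.13]
```

move_arm(
  motion=[
    [1,0.1,0.2,0.1,0,0,0],
    [1,0.1,0.2,0,0,0,0],
    [1,0,0,0,0,0,0],
  ],
)

```text
time: 4.15
ee_pos: [608.2, 108.5, 135.1]
eef_rot: [-180.0, -0.0, -17.0]
force: [-1.5, -0.2, 0.2]
width: 94.0
```

move_arm(
  motion=[
    [0,0,0,0,0,0,0],
    [0,0,0,0,0,0,0],
    [0,0,0,0,0,0,0],
    [0,0,0,0,0,0,0],
    [0,0,0,0,0,0,0],
  ],
  newtons=25,
)

```text
time: 4.57
ee_pos: [607.8, 109.2, 134.4]
eef_rot: [180.0, 0.0, -17.0]
force: [1.0, 0.4, -0.6]
width: 63.8
```

move_arm(
  motion=[
    [0,0,0,0,0,0,0],
    [0,0,0,0,0,0,0],
    [0,0,0,0,0,0,0],
    [0,0,0,0,0,0,0],
  ],
)

```text
time: 4.9
ee_pos: [607.9, 109.1, 134.5]
eef_rot: [180.0, -0.0, -17.0]
force: [0.3, -0.2, 0.5]
width: 55.8
```

```bash
python3 - <<'E'
from plan import *
im=bot.read_camera("wrist");cv2.imwrite("pics/w4.png",im[:,:,::-1])
s=bot.read_state();print(s["ee_pos"],s["eef_rot"],s["width"],s["force"])
E
```

```text
[607.91732073 109.11886775 134.47352018] [ 1.79998261e+02 -6.04135200e-03 -1.69584523e+01] 55.77268794401218 [ 0.93986707  0.30792614 -0.18406608]
```

View pics/w4.png

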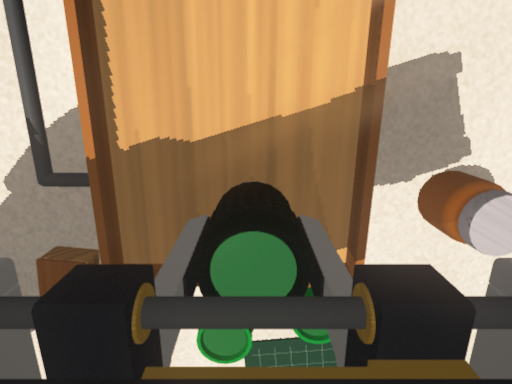

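move_arm(
  motion=[
    [0,0,0,-0.5,0,0,0],
    [0,0,0,-1.0,0,0,0],
    [0,0,0,-2.0,0,0,0],
    [0,0,0,-2.5,0,0,0],
    [0,0,0,-2.0,0,0,0],
  ],
)

```text
time: 5.37
ee_pos: [607.9, 108.8, 216.6]
eef_rot: [180.0, -0.0, -17.0]
force: [0.3, 0.1, -3.6]
width: 55.5
```

```bash
python3 - <<'E'
from plan import *
s=bot.read_state();print(s["force"],s["width"])
plan([566,-181,200],-17,15,0)
E
```

```text
[ 0.28354179  0.08003008 -3.55872659] 55.53469839857032
[0, 0.3, 1.93, 0.11, 0.0, -0.0, 0.0]
[0, 0.3, 1.93, 0.11, 0.0, -0.0, 0.0]
[0, 0.3, 1.93, 0.11, 0.0, -0.0, 0.0]
[0, 0.3, 1.93, 0.11, 0.0, -0.0, 0.0]
[0, 0.3, 1.93, 0.11, 0.0, -0.0, 0.0]
[0, 0.3, 1.93, 0.11, 0.0, -0.0, 0.0]
[0, 0.3, 1.93, 0.11, 0.0, -0.0, 0.0]
[0, 0.3, 1.93, 0.11, 0.0, -0.0, 0.0]
[0, 0.3, 1.93, 0.11, 0.0, -0.0, 0.0]
[0, 0.3, 1.93, 0.11, 0.0, -0.0, 0.0]
[0, 0.3, 1.93, 0.11, 0.0, -0.0, 0.0]
[0, 0.3, 1.93, 0.11, 0.0, -0.0, 0.0]
[0, 0.3, 1.93, 0.11, 0.0, -0.0, 0.0]
[0, 0.3, 1.93, 0.11, 0.0, -0.0, 0.0]
[0, 0.3, 1.93, 0.11, 0.0, -0.0, 0.0]
```

move_arm(
  motion=[
    [0,0.2,1.2,0,0,0,0],
    [0,0.3,2.0,0,0,0,0],
    [0,0.3,2.0,0,0,0,0],
    [0,0.3,2.0,0,0,0,0],
    [0,0.3,2.0,0,0,0,0],
  ],
)

```text
time: 5.78
ee_pos: [593.6, 15.5, 214.2]
eef_rot: [180.0, 0.0, -17.0]
force: [0.4, -0.1, -3.3]
width: 55.7
```

move_arm(
  motion=[
    [0,0.3,2.0,0,0,0,0],
    [0,0.3,2.0,0,0,0,0],
    [0,0.3,2.0,0,0,0,0],
    [0,0.3,2.0,0,0,0,0],
    [0,0.3,2.0,0,0,0,0],
  ],
)

```text
time: 6.2
ee_pos: [578.6, -84.6, 214.2]
eef_rot: [180.0, 0.0, -17.0]
force: [0.6, 0.1, -3.7]
width: 55.4
```

move_arm(
  motion=[
    [0,0.3,2.0,0,0,0,0],
    [0,0.3,2.0,0,0,0,0],
    [0,0.3,2.0,0,0,0,0],
    [0,0.3,2.0,0,0,0,0],
    [0,0.2,1.2,0,0,0,0],
  ],
)

```text
time: 6.62
ee_pos: [564.8, -177.9, 214.4]
eef_rot: [180.0, 0.0, -17.1]
force: [-0.4, -1.1, -3.3]
width: 55.6
```

```bash
python3 - <<'E'
from plan import *
im=bot.read_camera("wrist");cv2.imwrite("pics/w5.png",im[:,:,::-1])
im=bot.read_camera("top")
im=bot.read_camera("top");s=bot.read_state();print(s["ee_pos"],s["eef_rot"],s["width"],s["force"],s["time"])
cv2.imwrite("pics/t5.png",cv2.resize(im[120:280,130:370,::-1],(800,533),interpolation=cv2.INTER_CUBIC))
plan([566,-181,70],-17,4,0,s)
c=cam("wrist",s);print(proj(c,[[534.6,-94.8,3],[726.8,-131.9,3],[696.7,-286.5,3],[503.7,-248.7,3]]))
E
```

```text
[ 565.53901035 -176.10663443  214.3550991 ] [ 1.79990989e+02  2.07009651e-02 -1.70766270e+01] 55.638648151945766 [ 0.38528164  0.15704573 -3.04923937] 6.7667
[0, 0.05, 0.11, 3.61, 0.0, 0.01, -0.02]
[0, 0.05, 0.11, 3.61, 0.0, 0.01, -0.02]
[0, 0.05, 0.11, 3.61, 0.0, 0.01, -0.02]
[0, 0.05, 0.11, 3.61, 0.0, 0.01, -0.02]
[[211.58865688 110.70132945]
 [367.06971851  93.45189251]
 [367.47990092 211.62208668]
 [226.7915319  225.24077802]]
```

View pics/w5.png

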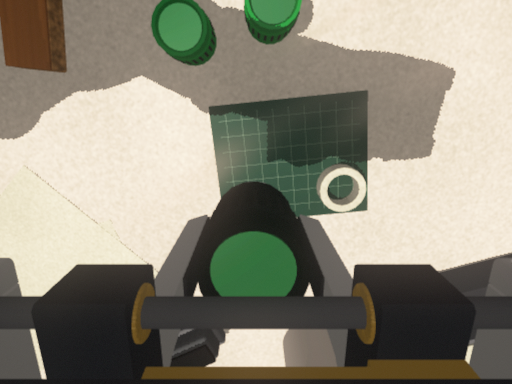

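View pics/t5.png

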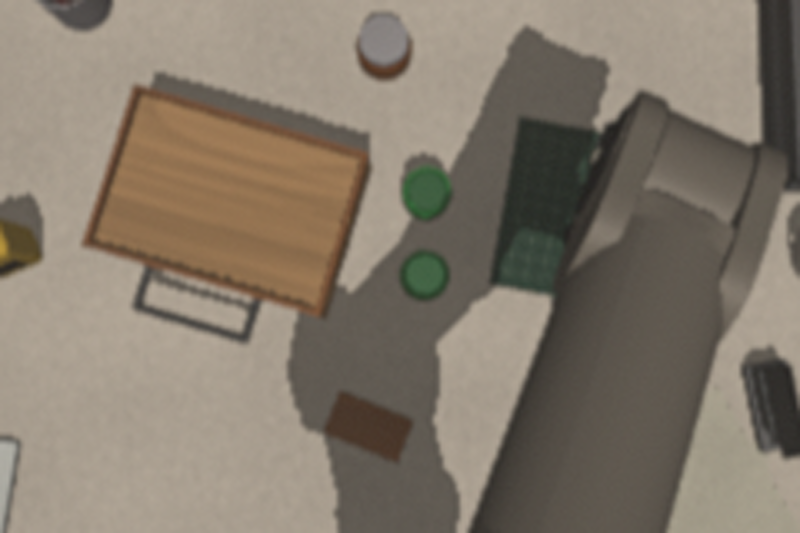

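move_arm(
  motion=[
    [0,0,0.1,2.5,0,0,0],
    [0,0.1,0.1,3.5,0,0,0],
    [0,0,0.1,3.5,0,0,0],
    [0,0,0.1,3.0,0,0,0],
    [0,0,0,2.5,0,0,0],
  ],
)

```text
time: 7.18
ee_pos: [565.3, -177.8, 62.1]
eef_rot: [-180.0, 0.1, -16.9]
force: [0.5, 0.4, -4.2]
width: 55.6
```

move_arm(
  motion=[
    [0,0,0,1.5,0,0,0],
    [0,0,0,0.8,0,0,0],
    [0,0,0,0.3,0,0,0],
    [0,0,0,0,0,0,0],
    [0,0,0,0,0,0,0],
  ],
)

```text
time: 7.6
ee_pos: [566.6, -179.1, 39.4]
eef_rot: [-180.0, -0.1, -16.9]
force: [-0.8, -0.6, -3.2]
width: 55.5
```

move_arm(
  motion=[
    [0,0,0,0.3,0,0,0],
    [0,0,0,0.3,0,0,0],
    [0,0,0,0.2,0,0,0],
    [0,0,0,0.1,0,0,0],
    [0,0,0,0.1,0,0,0],
  ],
)

```text
time: 8.02
ee_pos: [565.9, -179.2, 28.5]
eef_rot: [-180.0, -0.0, -17.0]
force: [0.9, -0.1, -3.6]
width: 56.0
```

move_arm(
  motion=[
    [0,0,0,0.1,0,0,0],
    [0,0,0,0,0,0,0],
    [0,0,0,0,0,0,0],
  ],
)

```text
time: 8.27
ee_pos: [565.9, -179.2, 27.5]
eef_rot: [180.0, 0.0, -17.0]
force: [-0.3, 0.2, -2.9]
width: 55.9
```

move_arm(
  motion=[
    [0,0,0,0.05,0,0,0],
    [0,0,0,0.03,0,0,0],
    [0,0,0,0,0,0,0],
  ],
)

```text
time: 8.52
ee_pos: [566.0, -179.3, 27.0]
eef_rot: [-180.0, -0.0, -17.0]
force: [-2.3, 1.2, 3.4]
width: 55.7
```

Contact felt (force turned from −3 to +3 N). Releasing.

move_arm(
  motion=[
    [0.65,0,0,0,0,0,0],
    [0.7,0,0,0,0,0,0],
    [0.8,0,0,0,0,0,0],
    [0.8,0,0,0,0,0,0],
    [0.8,0,0,0,0,0,0],
  ],
)

```text
time: 8.93
ee_pos: [566.0, -179.2, 26.7]
eef_rot: [180.0, -0.0, -17.0]
force: [-0.3, -0.0, -0.2]
width: 75.1
```

move_arm(
  motion=[
    [0.8,0,0,-1.0,0,0,0],
    [0.8,0,0,-2.0,0,0,0],
    [0.8,0,0,-3.0,0,0,0],
    [0.8,0,0,-4.0,0,0,0],
    [0.8,0,0,-4.0,0,0,0],
  ],
)

```text
time: 9.35
ee_pos: [565.1, -179.4, 168.5]
eef_rot: [180.0, 0.1, -17.0]
force: [0.9, 0.0, 0.7]
width: 75.3
```

move_arm(
  motion=[
    [0.8,0,0,-4.0,0,0,0],
    [0.7,0,0,-2.0,0,0,0],
  ],
)

```text
time: 9.52
ee_pos: [566.8, -180.3, 232.0]
eef_rot: [-180.0, -0.3, -17.0]
force: [0.1, -0.3, 0.9]
width: 71.3
```

```bash
python3 - <<'E'
from plan import *
im=bot.read_camera("wrist");cv2.imwrite("pics/w6.png",im[:,:,::-1])
im=bot.read_camera("scene")
s=bot.read_state();print(s["ee_pos"],s["eef_rot"],s["width"],s["force"],s["time"])
cv2.imwrite("pics/s6.png",cv2.resize(im[110:300,80:440,::-1],(800,422),interpolation=cv2.INTER_CUBIC))
plan([488,232,240],-17,15,.4,s)
E
```

```text
[ 567.50769872 -180.03651906  231.33751021] [-179.90489001   -0.3489083   -16.98359048] 66.31546242372552 [-0.38156356 -0.19036819 -0.63920764] 9.6167
[0.4, -1.31, -2.47, -0.06, -0.01, -0.02, 0.0]
[0.4, -1.31, -2.47, -0.06, -0.01, -0.02, 0.0]
[0.4, -1.31, -2.47, -0.06, -0.01, -0.02, 0.0]
[0.4, -1.31, -2.47, -0.06, -0.01, -0.02, 0.0]
[0.4, -1.31, -2.47, -0.06, -0.01, -0.02, 0.0]
[0.4, -1.31, -2.47, -0.06, -0.01, -0.02, 0.0]
[0.4, -1.31, -2.47, -0.06, -0.01, -0.02, 0.0]
[0.4, -1.31, -2.47, -0.06, -0.01, -0.02, 0.0]
[0.4, -1.31, -2.47, -0.06, -0.01, -0.02, 0.0]
[0.4, -1.31, -2.47, -0.06, -0.01, -0.02, 0.0]
[0.4, -1.31, -2.47, -0.06, -0.01, -0.02, 0.0]
[0.4, -1.31, -2.47, -0.06, -0.01, -0.02, 0.0]
[0.4, -1.31, -2.47, -0.06, -0.01, -0.02, 0.0]
[0.4, -1.31, -2.47, -0.06, -0.01, -0.02, 0.0]
[0.4, -1.31, -2.47, -0.06, -0.01, -0.02, 0.0]
```

View pics/w6.png

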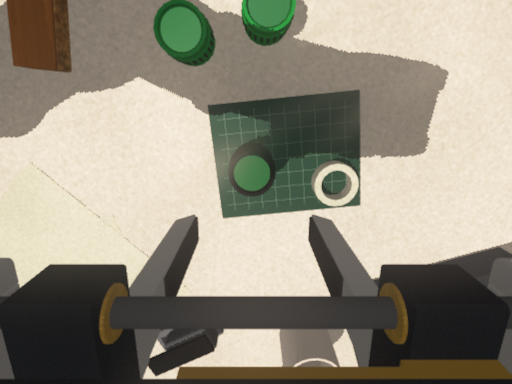

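View pics/s6.png

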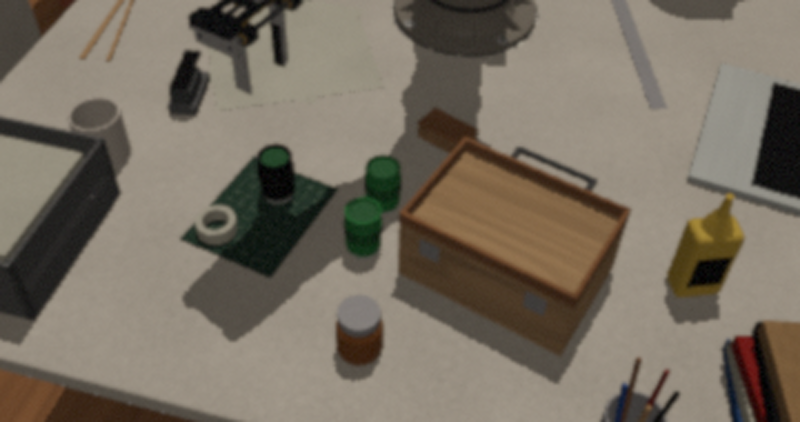

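move_arm(
  motion=[
    [0.5,-0.7,-1.5,0,0,0,0],
    [0.38,-1.3,-2.5,0,0,0,0],
    [0.38,-1.3,-2.5,0,0,0,0],
    [0.38,-1.3,-2.5,0,0,0,0],
    [0.38,-1.3,-2.5,0,0,0,0],
  ],
)

```text
time: 10.03
ee_pos: [542.2, -51.0, 226.5]
eef_rot: [180.0, 0.0, -17.0]
force: [0.3, 1.3, -0.1]
width: 37.2
```

move_arm(
  motion=[
    [0.38,-1.3,-2.5,0,0,0,0],
    [0.38,-1.3,-2.5,0,0,0,0],
    [0.38,-1.3,-2.5,0,0,0,0],
    [0.38,-1.3,-2.5,0,0,0,0],
    [0.38,-1.3,-2.5,0,0,0,0],
  ],
)

```text
time: 10.45
ee_pos: [516.5, 87.6, 226.6]
eef_rot: [180.0, 0.0, -17.0]
force: [1.2, -0.3, 0.2]
width: 35.9
```

move_arm(
  motion=[
    [0.38,-1.3,-2.5,0,0,0,0],
    [0.38,-1.3,-2.5,0,0,0,0],
    [0.38,-1.3,-2.5,0,0,0,0],
    [0.38,-1.3,-2.5,0,0,0,0],
    [0.38,-1.0,-2.0,0,0,0,0],
  ],
)

```text
time: 10.87
ee_pos: [492.0, 221.3, 226.5]
eef_rot: [180.0, 0.0, -16.9]
force: [0.1, -0.2, -0.1]
width: 35.5
```

move_arm(
  motion=[
    [0.38,0,0,0,0,0,0],
    [0.38,0,0,0,0,0,0],
    [0.38,0,0,0,0,0,0],
    [0.38,0,0,0,0,0,0],
  ],
)

```text
time: 11.2
ee_pos: [493.2, 218.2, 226.6]
eef_rot: [180.0, 0.0, -17.0]
force: [0.0, -0.1, -0.6]
width: 35.7
```

```bash
python3 - <<'E'
from plan import *
s=bot.read_state();print(s["ee_pos"],s["eef_rot"],s["width"],s["joint_positions"],np.abs(s["joint_vel"]).max())
im=bot.read_camera("wrist");cv2.imwrite("pics/w7.png",im[:,:,::-1])
c=cam("wrist",s);print(proj(c,[[490.6,233,105.5],[472.4,176.2,105.5],[508.8,293.1,105.5]]))
E
```

```text
[493.15560017 218.18491682 226.63934833] [ 1.79977612e+02  6.15855775e-03 -1.70461697e+01] 35.71370750111104 [-58.21683072  11.35005891  31.85469318 109.50408249  -6.80589354
  61.01237155 -40.60108112] 0.28447733794663677
[[247.20105857 168.50741246]
 [246.76779449 222.63713697]
 [246.66962724 105.06268553]]
```

View pics/w7.png

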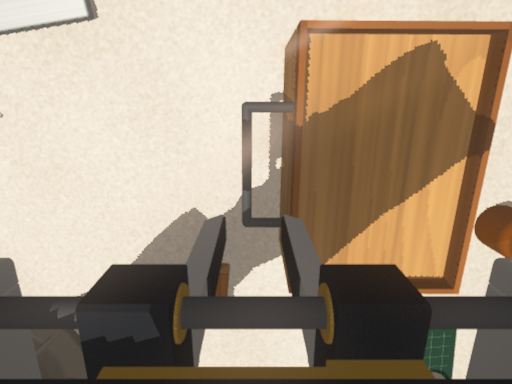

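```bash
python3 - <<'E'
from plan import *
s=bot.read_state();c=cam("wrist",s)
im=bot.read_camera("wrist");cv2.imwrite("pics/w8.png",cv2.resize(im[90:240,220:320,::-1],(400,600),interpolation=cv2.INTER_CUBIC))
b=np.array([atz(c,p,105.5) for p in [(247,221),(247,107)]]);d=b[1]-b[0]
print(b,b.mean(0),np.linalg.norm(d),np.degrees(np.arctan2(d[1],d[0]))-90)
m=b.mean(0); plan([m[0],m[1],100],-17,4,.38,s)
E
```

```text
[[473.29778743 177.98439619 105.5       ]
 [508.68361351 291.33909374 105.5       ]] [490.99070047 234.66174497 105.5       ] 118.74950165531435 -17.336746986378344
[0.38, -0.17, -0.38, 3.17, 0.0, 0.0, -0.01]
[0.38, -0.17, -0.38, 3.17, 0.0, 0.0, -0.01]
[0.38, -0.17, -0.38, 3.17, 0.0, 0.0, -0.01]
[0.38, -0.17, -0.38, 3.17, 0.0, 0.0, -0.01]
```

View pics/w8.png

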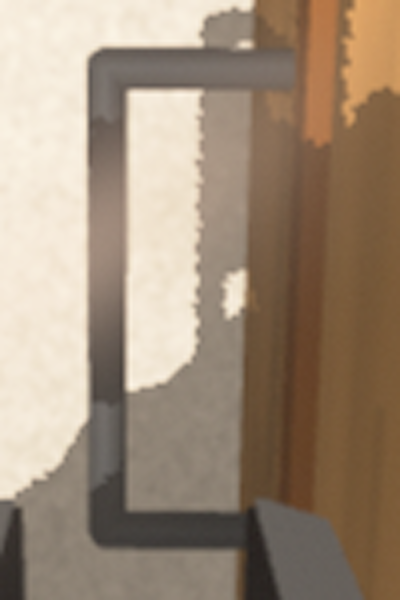

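move_arm(
  motion=[
    [0.38,-0.3,-0.7,1.0,0,0,0],
    [0.38,-0.4,-0.8,2.0,0,0,0],
    [0.38,0,0,3.0,0,0,0],
    [0.38,0,0,3.0,0,0,0],
    [0.38,0,0,1.0,0,0,0],
  ],
)

```text
time: 11.72
ee_pos: [488.8, 235.1, 122.7]
eef_rot: [179.8, 0.1, -17.0]
force: [-0.8, -0.5, 0.1]
width: 35.5
```

move_arm(
  motion=[
    [0.38,0,0,0,0,0,0],
    [0.38,0,0,0,0,0,0],
    [0.38,0,0,0,0,0,0],
  ],
)

```text
time: 11.97
ee_pos: [491.6, 236.1, 128.0]
eef_rot: [-179.9, -0.1, -17.0]
force: [1.3, 0.9, 0.9]
width: 35.7
```

```bash
python3 - <<'E'
from plan import *
s=bot.read_state();print(s["ee_pos"],s["eef_rot"],s["width"],s["force"])
im=bot.read_camera("wrist");cv2.imwrite("pics/w9.png",im[:,:,::-1])
plan([491,234.6,86.5],-17,4,.38,s)
E
```

```text
[491.55219207 236.08330901 128.01304264] [-1.79926483e+02 -5.67033113e-02 -1.69831096e+01] 35.70956191973433 [1.32827504 0.94970726 0.91595497]
[0.38, -0.0, 0.04, 1.04, -0.02, -0.01, 0.0]
[0.38, -0.0, 0.04, 1.04, -0.02, -0.01, 0.0]
[0.38, -0.0, 0.04, 1.04, -0.02, -0.01, 0.0]
[0.38, -0.0, 0.04, 1.04, -0.02, -0.01, 0.0]
```

View pics/w9.png

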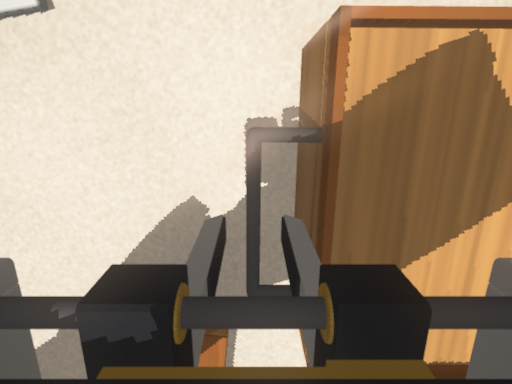

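The bar (col 253) lies centred between the finger tips (cols 225–282). Descending.

move_arm(
  motion=[
    [0.38,0,0,1.0,0,0,0],
    [0.38,0,0,1.2,0,0,0],
    [0.38,0,0,1.2,0,0,0],
    [0.38,0,0,0.5,0,0,0],
    [0.38,0,0,0,0,0,0],
  ],
)

```text
time: 12.43
ee_pos: [489.8, 235.2, 85.9]
eef_rot: [179.9, 0.1, -17.0]
force: [-0.8, 0.4, -0.3]
width: 36.0
```

move_arm(
  motion=[
    [0.38,0,0,0,0,0,0],
    [0.38,0,0,0,0,0,0],
    [0.38,0,0,0,0,0,0],
  ],
)

```text
time: 12.68
ee_pos: [491.0, 235.9, 88.0]
eef_rot: [-180.0, -0.0, -17.0]
force: [0.5, -1.1, -0.7]
width: 35.9
```

move_arm(
  motion=[
    [0,0,0,0,0,0,0],
    [0,0,0,0,0,0,0],
    [0,0,0,0,0,0,0],
    [0,0,0,0,0,0,0],
    [0,0,0,0,0,0,0],
  ],
  newtons=20,
)

```text
time: 13.1
ee_pos: [491.4, 235.7, 87.9]
eef_rot: [-180.0, -0.1, -17.0]
force: [4.9, -0.1, -2.2]
width: 9.2
```

move_arm(
  motion=[
    [0,0,0,0,0,0,0],
    [0,0,0,0,0,0,0],
    [0,0,0,0,0,0,0],
  ],
)

```text
time: 13.35
ee_pos: [491.4, 235.7, 87.8]
eef_rot: [-180.0, -0.1, -17.0]
force: [5.9, -0.8, -2.4]
width: 9.1
```

```bash
python3 - <<'E'
import numpy as np
f=lambda t:np.array([-(22.5*np.cos(t)-.5*np.sin(t)),-(22.5*np.sin(t)+.5*np.cos(t))])
th=np.radians(np.linspace(0,50,26)); acc=f(0).copy()
for i in range(25):
    d=np.round((f(th[i+1])-acc)/.05)*.05; acc+=d; print(i+1,round(np.degrees(th[i+1]),1),d.round(2))
E
```

```text
1 2.0 [ 0.05 -0.8 ]
2 4.0 [ 0.05 -0.75]
3 6.0 [ 0.1 -0.8]
4 8.0 [ 0.1 -0.8]
5 10.0 [ 0.15 -0.75]
6 12.0 [ 0.15 -0.75]
7 14.0 [ 0.2 -0.8]
8 16.0 [ 0.2  -0.75]
9 18.0 [ 0.25 -0.75]
10 20.0 [ 0.3 -0.7]
11 22.0 [ 0.3  -0.75]
12 24.0 [ 0.3 -0.7]
13 26.0 [ 0.35 -0.7 ]
14 28.0 [ 0.35 -0.7 ]
15 30.0 [ 0.4 -0.7]
16 32.0 [ 0.45 -0.65]
17 34.0 [ 0.45 -0.65]
18 36.0 [ 0.45 -0.65]
19 38.0 [ 0.5 -0.6]
20 40.0 [ 0.5 -0.6]
21 42.0 [ 0.5 -0.6]
22 44.0 [ 0.55 -0.55]
23 46.0 [ 0.6  -0.55]
24 48.0 [ 0.55 -0.5 ]
25 50.0 [ 0.6 -0.5]
```

move_arm(
  motion=[
    [0,0.05,0,-0.8,0,0,0],
    [0,0.05,0,-0.75,0,0,0],
    [0,0.1,0,-0.8,0,0,0],
    [0,0.1,0,-0.8,0,0,0],
    [0,0.15,0,-0.75,0,0,0],
  ],
)

```text
time: 13.77
ee_pos: [495.6, 234.3, 127.1]
eef_rot: [-180.0, -0.1, -17.0]
force: [5.7, -1.7, -4.4]
width: 9.2
```

move_arm(
  motion=[
    [0,0.2,0,-0.75,0,0,0],
    [0,0.25,0,-0.8,0,0,0],
    [0,0.2,0,-0.75,0,0,0],
    [0,0.25,0,-0.75,0,0,0],
    [0,0.3,0,-0.7,0,0,0],
  ],
)

```text
time: 14.18
ee_pos: [505.9, 231.0, 164.7]
eef_rot: [180.0, 0.1, -16.9]
force: [-4.4, 0.3, 0.1]
width: 9.3
```

```bash
python3 - <<'E'
from plan import *
im=bot.read_camera("scene");s=bot.read_state();print(s["ee_pos"],s["width"],s["force"])
cv2.imwrite("pics/s10.png",cv2.resize(im[60:300,80:440,::-1],(800,533),interpolation=cv2.INTER_CUBIC))
E
```

```text
[506.36078425 230.95804568 165.75710588] 9.494533983282611 [-8.33314438 -1.14916216  2.1656303 ]
```

View pics/s10.png

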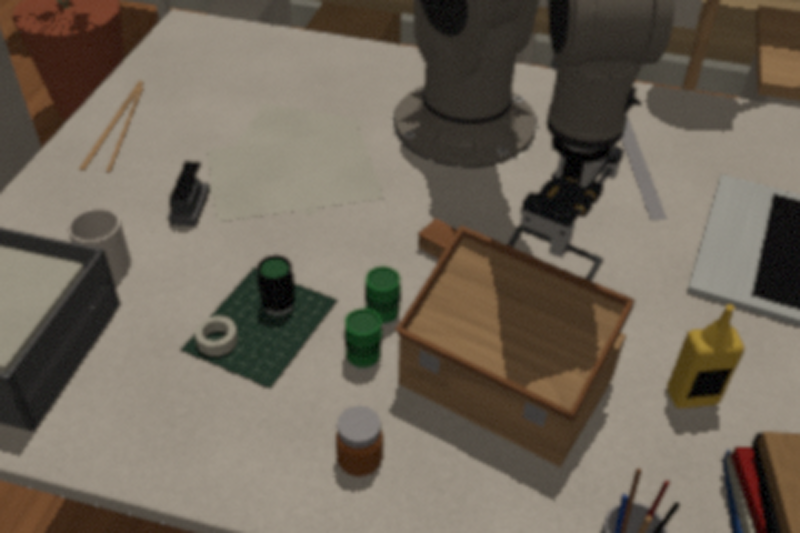

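move_arm(
  motion=[
    [0,0.25,0,-0.75,0,0,0],
    [0,0.25,0,-0.7,0,0,0],
    [0,0.35,0,-0.7,0,0,0],
    [0,0.35,0,-0.7,0,0,0],
    [0,0.4,0,-0.7,0,0,0],
  ],
)

```text
time: 14.65
ee_pos: [522.3, 225.9, 200.5]
eef_rot: [180.0, -0.0, -17.0]
force: [2.4, -2.7, -4.3]
width: 9.5
```

move_arm(
  motion=[
    [0,0.45,0,-0.65,0,0,0],
    [0,0.45,0,-0.65,0,0,0],
    [0,0.45,0,-0.65,0,0,0],
    [0,0.5,0,-0.6,0,0,0],
    [0,0.5,0,-0.6,0,0,0],
  ],
)

```text
time: 15.07
ee_pos: [543.5, 219.3, 231.7]
eef_rot: [179.9, 0.1, -16.9]
force: [-9.6, -2.6, 4.0]
width: 9.1
```

move_arm(
  motion=[
    [0,0.45,0,-0.6,0,0,0],
    [0,0.5,0,-0.55,0,0,0],
    [0,0.6,0,-0.55,0,0,0],
    [0,0.55,0,-0.5,0,0,0],
    [0,0.6,0,-0.5,0,0,0],
  ],
)

```text
time: 15.48
ee_pos: [569.6, 211.4, 259.0]
eef_rot: [180.0, 0.1, -17.0]
force: [-10.1, -3.4, 7.7]
width: 9.2
```

move_arm(
  motion=[
    [0,0,0,0,0,0,0],
    [0,0,0,0,0,0,0],
    [0,0,0,0,0,0,0],
  ],
)

```text
time: 15.73
ee_pos: [569.7, 211.5, 258.9]
eef_rot: [180.0, 0.1, -17.0]
force: [-8.7, -2.5, 8.4]
width: 9.2
```

```bash
python3 - <<'E'
from plan import *
im=bot.read_camera("scene");im2=bot.read_camera("wrist");s=bot.read_state();print(s["ee_pos"],s["width"],s["force"],s["time"])
cv2.imwrite("pics/s11.png",cv2.resize(im[100:290,180:440,::-1],(800,585),interpolation=cv2.INTER_CUBIC))
cv2.imwrite("pics/w11.png",im2[:,:,::-1])
# angle from TCP displacement since shut grasp
p0=np.array([491.4,235.7,87.8]);d=s["ee_pos"]-p0
a=np.radians(-17.2);dx=d[0]*np.cos(a)+d[1]*np.sin(a);print(dx,d[2],-d[0]*np.sin(a)+d[1]*np.cos(a))
from scipy.optimize import brentq
f=lambda t:np.array([-(225*np.cos(t)-5*np.sin(t))+225,225*np.sin(t)+5*np.cos(t)-5])
print([np.degrees(brentq(lambda t:f(t)[i]-v,0,1.3)) for i,v in ((0,dx),(1,d[2]),(1,d[2]+1.3))])
E
```

```text
[569.62805714 211.49373623 258.82736718] 9.358531102250241 [-9.460495   -1.64370091  7.28993123] 15.8333
81.88755735587857 171.02736717709888 0.00894622372895526
[np.float64(49.240327795129666), np.float64(50.18489041618234), np.float64(50.7191860955771)]
```

View pics/s11.png

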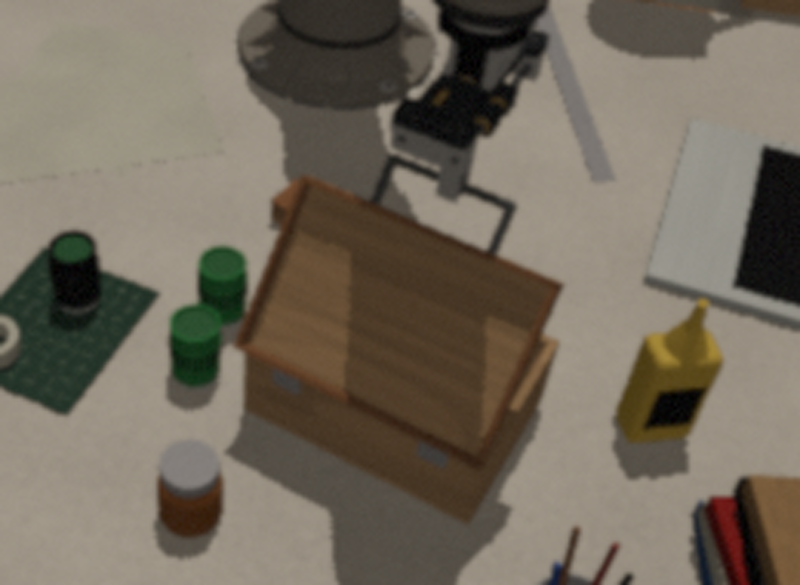

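View pics/w11.png

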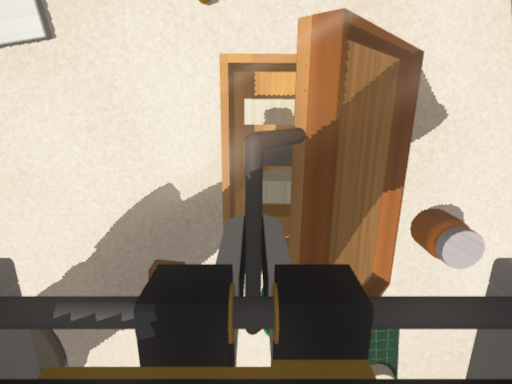

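move_arm(
  motion=[
    [0,-0.05,0,-0.05,0,0,0],
    [0,-0.05,0,-0.05,0,0,0],
    [0,0,0,0,0,0,0],
    [0,0,0,0,0,0,0],
  ],
)

```text
time: 16.17
ee_pos: [569.7, 211.4, 259.1]
eef_rot: [180.0, -0.0, -17.0]
force: [3.9, -2.2, -7.9]
width: 9.3
```

```bash
python3 - <<'E'
from plan import *
s=bot.read_state();im2=bot.read_camera("wrist");im=bot.read_camera("scene");print(s["ee_pos"],s["width"],s["force"],s["time"])
cv2.imwrite("pics/w12.png",im2[:,:,::-1]);cv2.imwrite("pics/s12.png",im[:,:,::-1])
a=np.radians(-17.2);Rz=np.array([[np.cos(a),-np.sin(a),0],[np.sin(a),np.cos(a),0],[0,0,1]])
H=np.array([620.3,193,0])
def lidpt(l,t): # l rel. to hinge when shut
    x,y,z=l; return H+Rz@np.array([90+x*np.cos(t)+z*np.sin(t),y,100.5-x*np.sin(t)+z*np.cos(t)])
L={"barfar":(-225,60,5),"rimFL":(-180,130,30),"rimBL":(0,130,30),"rimBR":(0,-130,30),"rimFR":(-180,-130,30),"botFL":(-180,130,0),"barR":(-225,-60,5)}
for cn,c in (("wrist",cam("wrist",s)),("scene",cam("scene"))):
    print(cn)
    for n,l in L.items(): print(n,[proj(c,lidpt(l,np.radians(t)))[0].round(1).tolist() for t in (46,50,54)])
cv2.imwrite("pics/s12c.png",cv2.resize(im[140:260,250:370,::-1],(600,600),interpolation=cv2.INTER_CUBIC))
cv2.imwrite("pics/w12c.png",cv2.resize(im2[0:150,200:440,::-1],(800,500),interpolation=cv2.INTER_CUBIC))
E
```

```text
[569.68219968 211.42893304 259.12839899] 9.276970942612742 [ 3.85009292 -2.1530496  -7.89689383] 16.1667
wrist
barfar [[239.1, 140.8], [260.3, 143.2], [285.3, 145.7]]
rimFL [[327.1, 12.5], [350.1, 8.9], [375.3, 5.5]]
rimBL [[423.5, 51.5], [424.1, 51.7], [424.4, 52.0]]
rimBR [[389.8, 284.3], [390.4, 283.6], [390.8, 282.8]]
rimFR [[304.0, 379.0], [319.4, 387.0], [336.0, 394.4]]
botFL [[284.9, 22.0], [301.8, 18.4], [321.1, 14.9]]
barR [[240.6, 317.3], [258.3, 328.2], [278.9, 339.3]]
scene
barfar [[345.6, 167.0], [344.5, 166.7], [343.3, 166.7]]
rimFL [[361.3, 191.1], [360.4, 191.8], [359.2, 192.8]]
rimBL [[334.3, 251.5], [334.0, 252.2], [333.7, 252.9]]
rimBR [[254.4, 212.1], [254.1, 212.7], [253.9, 213.3]]
rimFR [[277.9, 156.0], [276.2, 156.3], [274.3, 156.8]]
botFL [[362.7, 191.7], [362.1, 191.6], [361.3, 191.8]]
barR [[307.5, 151.6], [306.0, 151.1], [304.3, 150.9]]
```

View pics/w12c.png

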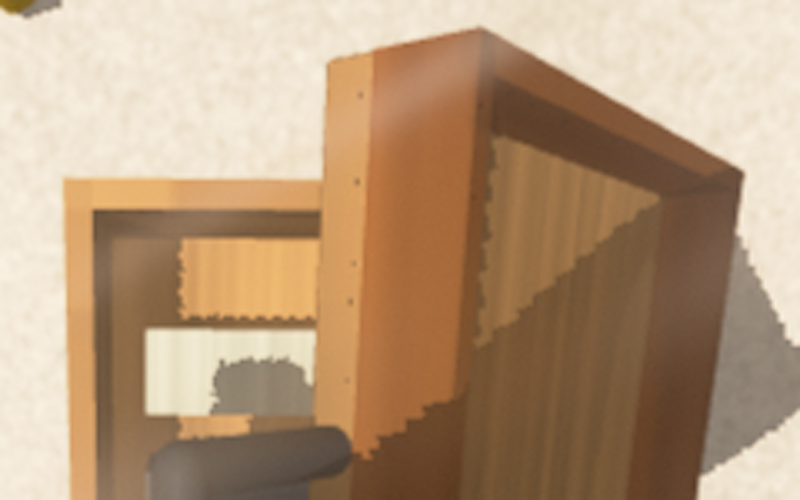

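View pics/s12c.png

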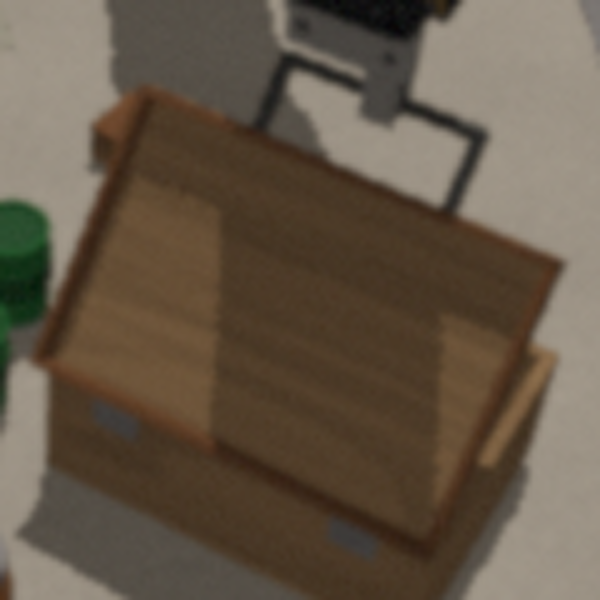

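move_arm(
  motion=[
    [0,0.07,0,-0.03,0,0,0],
    [0,0.06,0,-0.03,0,0,0],
    [0,0,0,0,0,0,0],
    [0,0,0,0,0,0,0],
  ],
)

```text
time: 16.6
ee_pos: [570.5, 211.2, 259.8]
eef_rot: [180.0, -0.0, -17.0]
force: [0.5, -4.7, -6.0]
width: 9.5
```

```bash
python3 - <<'E'
from plan import *
s=bot.read_state();im2=bot.read_camera("wrist");im=bot.read_camera("scene");im3=bot.read_camera("top");print(s["ee_pos"],s["width"],s["force"],s["time"])
cv2.imwrite("pics/w13c.png",cv2.resize(im2[0:150,200:440,::-1],(800,500),interpolation=cv2.INTER_CUBIC))
cv2.imwrite("pics/s13.png",cv2.resize(im[:,:,::-1],(800,600)))
cv2.imwrite("pics/t13.png",cv2.resize(im3[:,:,::-1],(800,600)))
c=cam("wrist",s)
a=np.radians(-17.2);Rz=np.array([[np.cos(a),-np.sin(a),0],[np.sin(a),np.cos(a),0],[0,0,1]])
H=np.array([620.3,193,0])
def lidpt(l,t):
    x,y,z=l; return H+Rz@np.array([90+x*np.cos(t)+z*np.sin(t),y,100.5-x*np.sin(t)+z*np.cos(t)])
for l in [(-180,130,30),(0,130,30),(-180,130,0),(-225,60,5)]:
    print([(((proj(c,lidpt(l,np.radians(t)))[0]+.5-[200,0])*3.333)-.5).round().tolist() for t in (48,50,52)])
E
```

```text
[570.46881347 211.22512732 259.75669636] 9.492158223485585 [ 0.52256696 -4.65758131 -6.04470906] 16.6
[[456.0, 38.0], [495.0, 32.0], [536.0, 27.0]]
[[744.0, 174.0], [745.0, 174.0], [745.0, 175.0]]
[[307.0, 70.0], [336.0, 64.0], [367.0, 58.0]]
[[160.0, 474.0], [197.0, 478.0], [237.0, 482.0]]
```

View pics/w13c.png

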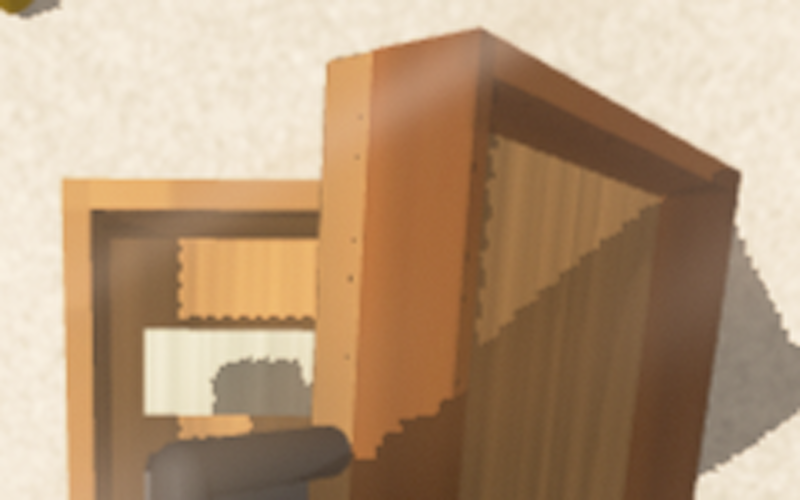

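View pics/s13.png

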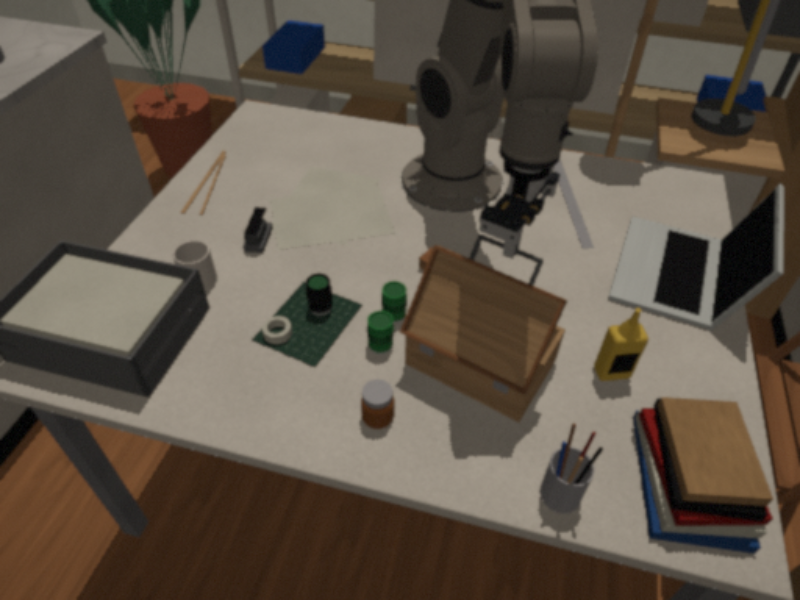

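View pics/t13.png

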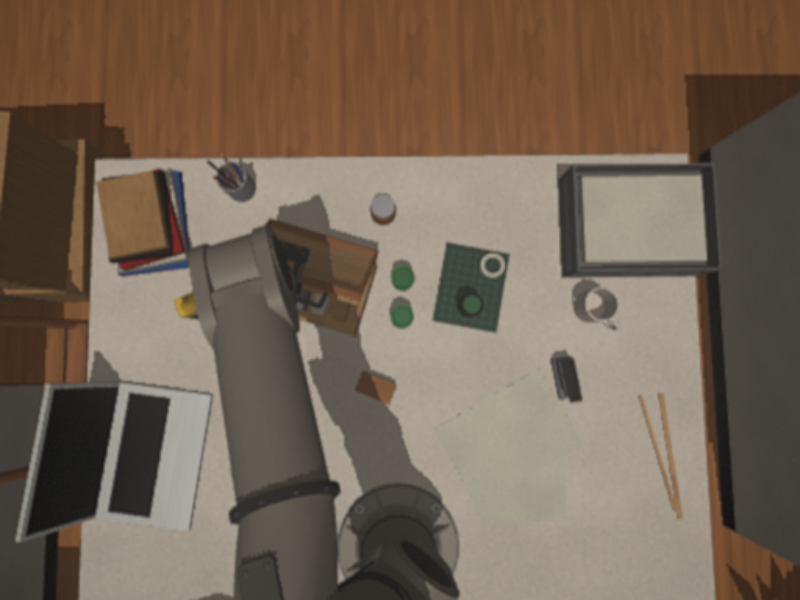

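```bash
python3 - <<'E'
from bench import bot
s=bot.read_state();print(s["ee_pos"],s["width"],s["force"],abs(s["joint_vel"]).max(),s["time"])
print(bot.sign_off())
E
```

```text
[570.40402852 211.23536439 259.72791097] 8.983157742529007 [ 1.96050232 -4.404132   -6.09633925] 0.0837160798157501 16.75
the job is handed in; nothing more can be done
None
```

I stood the black lens upright on the near half of the cutting mat with the lid still shut. Then I opened the lid by its steel bar to about 50° and handed in while still holding it, at 16.75 s of the 58 s allowed.

- **Lens:** it was gripped at 55.8 mm and lowered until light contact, where the vertical force went from −3 to +3 N. The camera pictures show it upright on the mat, clear of the tape.
- **Lid angle:** my estimates differ slightly. The wrist picture gives about 49.2° as read, or 49.5–49.8° after correcting for a small offset. At a reading just before a last nudge of about 0.3° up, the gripper's position gave 49.2° from its sideways travel and 50.2–50.7° from its rise. I take it as 50° within roughly 1°.
- **Hold:** the arm is at rest with the bar between the fingers, at a reading of 9 mm and set to 20 N grip. The force on the tool is about 8 N, part of which is leftover sideways and radial strain beyond the lid's weight.
- **Other things:** the tape, mug, jar, sander, punch, glue bottle and the two green look-alikes appear where they were. The glue bottle is partly hidden in the top view and was checked in the scene view.

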